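# Put the chuck key away and shut the chuck case

### The arm

A 6-joint arm with a two-finger parallel gripper is mounted at the origin on the work surface. World frame = base frame: x ahead of the robot, y to its left, z up, the work surface at z = 0. Lengths are in m, angles in rad, forces in N, time in s.
With the tool pointing down it reaches from about 0.425 to 0.95 m from the base axis. Payload 3.5 kg.
Tool frame: the origin (TCP) lies at the very end of the fingers, on their centre line; the grasp point (between the pads) lies 19 mm behind it (ctrl.pinch_z is the distance from the TCP to the grasp point, in m); z points along the fingers, y is the line along which they close (so a half turn about z gives the same grasp; the last joint's range is limited). The gripper opens to 85 mm and grips with 20 to 120 N. Pads are 22 mm wide; open, the fingers measure 114 mm over their backs; the gripper's body (76 mm by 85 mm) begins 54 mm behind the grasp point. The pads swing forward as they close: fully open they stand 13 mm farther back than shut.
Start: joints at [0.992, 0.286, 1.577, -0, 1.279, -0.15], TCP at [0.281, 0.614, 0.231] pointing down, gripper open.
Joint ranges: [-2.77, 2.77], [-0.9, 2.22], [0.21, 2.48], [-1.53, 4.67], [0.24, 2.81], [-2.84, 2.84]. Speed limits (rad/s): [2.79, 2.79, 3.14, 3.14, 3.14, 3.14].

### API

Orientations are given as a unit quaternion [x, y, z, w].
In Python, from plant import ctrl gives the robot as it stands. The module is installed in compiled form; this text tells all that it offers.
- The arm moves only by the shell command python3 -m crank 'ROWS' [OPENING] [FORCE]. ROWS is JSON, a list of rows, each a list of 6 numbers: the shift along the tool's x, y, z in cm, then the turn, a rotation vector about the tool's x, y, z in rad. In form: [[tx, ty, tz, rx, ry, rz], ...]. A call has 1 to 10 rows; each row is the pose to reach, as a shift and turn from the pose commanded when the call began, along the tool's axes at that moment; what a row does not reach only later rows make up. A row lasts 1/10 s, in which the tool goes at most 50 mm and 8.59 degrees, less where a joint would pass 70% of its speed; a pose out of reach is approached as far as the arm can. A call with a gripper value outside its range is refused whole. OPENING is the opening, from 0 (shut) to 1 (fully open), set as the call begins (- or left out, the last holds). The fingers move at their own pace and stop on an object; FORCE is the grip in N (left out, the last holds). Time passes only in rows, so rows that repeat a pose let the fingers close. It gives the time, the measured TCP pose, the force, the opening and the grip force at its end, in the units of the state.
- ctrl.get_state(): the state, without advancing time (a new reading comes with each control period).
- ctrl.read_camera(name): name is "side" or "top"; returns (picture, depth): 400x640x3 uint8, blue, green, red; 400x640 float32, m along the optical axis (not along the pixel's ray), 0 where there is no reading.
- ctrl.camera_info(name): a dict with "K" (3x3 intrinsics, pixels), "origin" and "orientation" of the camera in the world. Camera axes: x right, y down, z forward; pixel columns grow to the right and rows downward; lengths in m; the calibration is good to about 2 mm. A picture is of the moment at which its call begins. camera_info takes no time and is no camera call.
- ctrl.sign_off(): hands the job in; it is judged then, once.
The state is a dict: "time": time; "qpos": joint angles; "dq": joint speeds; "joint_efforts": joint torques, N m; "eef_pos": TCP position; "tcp_rot": TCP orientation; "contact_force": force on the tool from outside, world axes, zero at the start; "wrist_torque": the same for the moment, N m; "opening": opening from 0.0 (shut) to 1.0 (fully open); "finger_force": force on a finger pad.
Only numpy, scipy, OpenCV 4.12 (cv2) and the standard library are available. Lean on these libraries where they do the work, as an engineer would, in place of code of your own. Each camera call takes 0.05 s, during which the arm holds its last target. There are 200 camera calls.

### The job

Lift the red-handled chuck key up and off its fork under the wire shelf, lay it in the empty compartment of the wooden chuck case, then lower the lid gently - do not drop or throw it - and press it down until the spring catch snaps and it stays fully closed. Do not force the lid hard, and leave the blue-handled key hanging and the other things on the bench where they are.

Things in the scene. Friction and masses are not known exactly. Their poses are not given: they have to be found in the camera images.
- case: Light wood case fixed to the bench, outside 190 (x) x 300 (y) x 70 (z) mm, walls and floor 6 mm. Origin: centre of its underside; x points from its front wall to the hinge side, z up. A divider 45 mm high, centred at y = +30 mm, splits it: on the +y side sits a dark steel chuck (fixed), the -y side is the empty compartment for the key, 178 (x) x 171 (y) mm inside.
- bay (a point): Centre of the empty compartment's floor (0, -57, 6 mm in the case frame); axes as the case.
- lid (a joint): Lid angle, rad: 0 closed, 1.57 upright, starts at 1.55 to 1.75. Hinge along the case's y on its far rim, stiff (0.5 N m friction): the 0.35 kg lid stays where it is left. A sprung catch at the front resists below 0.1 rad; the push at the front edge rises to 8 to 14 N (more nearer the hinge), then below 0.035 rad it snaps in, pulls the lid to 0 and holds it. Short of that the lid stays ajar.
- lid_hinge (a point): On the hinge line, middle of the lid's underside (case frame 95, 0, 70.5 mm); turns with the lid: -x runs along the lid to its front edge, z is the outer face's normal.
- lid_edge (a point): Middle of the lid's flat outer (top) face, 190 mm from the hinge; axes as lid_hinge. The lid is 8 mm thick, 300 mm wide and ends 12 mm beyond this point; no knob. On its inside, 75 mm to +y (chuck side) and 23 mm nearer the hinge, a small brass catch tongue stands out 25 mm; it rides over a steel roller inside the front wall.
- key: T-handled chuck key with red sleeves, 0.16 to 0.26 kg. Origin: centre of the T-bar, which lies along y, 86 mm long, 12 mm thick (15 at the red ends). The dark 14 mm square shaft runs along -z and ends 130 mm below the origin. Hangs shaft down on either of the rack's two forks, with the T-bar across the two prongs.
- key_grip (a point): Point on the key's shaft 92 mm below the T-bar centre, 38 mm above the shaft's end: the place to grip; axes as the key.
- rack: White rack, fixed, 350 mm wide; origin on the bench below the middle of the T-bars, front is -x, z up. Forks at y = +75 and -75 mm, T-bars at z = 235. Fork: two prongs 8 mm thick, 34 mm apart, tips 15 mm before the shaft, turned up 9 mm: lift 20 mm, then pull to -x. A wire shelf above (x -42 to 77, z 333 to 341) lets the tool in only leaning about 45 degrees from the front.
- spare: The same kind of key with blue sleeves, hanging on the other fork; leave it there.
- wax: Bystander: yellow-labelled round tin, 68 mm across, 70 mm tall, at the back of the table; leave alone.
- glue: Bystander: white bottle with orange cap, 56 mm across, 150 mm tall, at the back of the table; leave alone.
- bowl: Bystander: turned wooden bowl, 100 mm across, 40 mm tall, front left; leave alone.
- spindle: Bystander: turned wooden spindle standing on end, 48 mm across, 120 mm tall, right of the robot; leave alone.
- blank: Bystander: dark wood block 160 x 45 x 45 mm lying in front of the robot to the right; leave alone.
- screwdriver: Bystander: screwdriver lying flat on the right, beside the lathe; leave alone.
Things that resemble listed ones, but are neither listed nor needed, are in the scene too. What is shaped like the key but orange or pink is not meant.

How it is judged:
On the way, in this order (a step that is already met when the one before it is completed fails the run):
1. the red key has been lifted off its fork and carried clear of the rack (its T-bar over 120 mm from where it hung) (distance of key from where it was at the start of the episode above 0.12 m), for 0.1 s.
2. the red key lies released in the empty compartment, while the lid is still open (x of key in the frame of case between -0.092 and 0.092 m and y of key in the frame of case between -0.146 and 0.034 m and z of key in the frame of case between 0 and 0.065 m and z of key_grip in the frame of case between 0 and 0.065 m and y of key_grip in the frame of case below 0.034 m and linear speed of key below 0.03 m/s and contact force between the fingers and key below 0.2 N and value of joint lid above 0.6 rad), for 0.2 s.
At the end, for the whole second after the job is handed in: The lid is fully closed (within 0.02 rad) and stays so by its catch; the red key lies at rest, untouched, in the case's empty compartment (T-bar centre and shaft inside its walls, below the rim); the blue key still hangs within 20 mm of where it was (x of key in the frame of case between -0.092 and 0.092 m and y of key in the frame of case between -0.146 and 0.034 m and z of key in the frame of case between 0 and 0.065 m and z of key_grip in the frame of case between 0 and 0.065 m and y of key_grip in the frame of case below 0.034 m and linear speed of key below 0.03 m/s and contact force between the fingers and key below 0.2 N and value of joint lid below 0.02 rad and distance of spare from where it was at the start of the episode below 0.02 m).
It fails at once if the lid is dropped or thrown (faster than 2 rad/s while more than 0.15 rad open) (value of joint lid above 0.15 rad and velocity of joint lid below -2 rad/s).
It fails at once if the lid or case is forced (over 60 N from the robot) (contact force between any of the fingers, the arm and case above 60 N).
It fails at once if the red key is dropped hard (over 1.6 m/s below 0.15 m) (height (world z) of key below 0.15 m and linear speed of key above 1.6 m/s).
It fails at once if the blue key is knocked off or a bystander moved by over 30 mm (distance of any of wax, glue, bowl, spindle, blank, screwdriver, spare from where it was at the start of the episode above 0.03 m).
It also fails if it takes over 69 s, if anything falls off the work surface, if the arm or the gripper's body presses on something with over 40 N, if the wrist force passes 120 N, or if a joint passes its speed limit or range.

## Working session

There is one attempt and no reset: what is moved stays moved. The work goes in short steps, Python scripts to look and compute and a shell command to move; the robot and the scene stay as the last step left them, time stands still between calls to the robot, and variables do not carry over. Pictures are saved under pics/ and viewed, at most 10 in all, crops included, and the job is handed in when it is done.

```bash
mkdir -p pics
cat > h.py <<'E'
import numpy as np, cv2
from scipy.spatial.transform import Rotation as R
from plant import ctrl
def cam(n):
    i=ctrl.camera_info(n); o=np.array(i["origin"]); q=np.array(i["orientation"])
    M=R.from_quat(q).as_matrix() if q.size==4 else q.reshape(3,3)
    return np.array(i["K"]),o,M
def pts(n,d):  # world point map
    K,o,M=cam(n); v,u=np.mgrid[:d.shape[0],:d.shape[1]]
    c=np.stack([(u-K[0,2])/K[0,0]*d,(v-K[1,2])/K[1,1]*d,d],-1)
    return c@M.T+o
def plane(n,u,v,z):
    K,o,M=cam(n); r=M@np.array([(u-K[0,2])/K[0,0],(v-K[1,2])/K[1,1],1]); return o+r*(z-o[2])/r[2]
def proj(n,p):
    K,o,M=cam(n); c=M.T@(np.array(p)-o); return (K@c/c[2])[:2]
E
python3 - <<'E'
from h import *
for n in("side","top"):
    p,d=ctrl.read_camera(n); cv2.imwrite(f"pics/{n}0.png",p); np.savez(f"{n}0.npz",p=p,d=d)
    print(n,cam(n))
print(ctrl.get_state())
E
```

```text
side (array([[445.57414185,   0.        , 315.99827692],
       [  0.        , 445.57414185, 198.43608523],
       [  0.        ,   0.        ,   1.        ]]), array([0.91267887, 1.0150279 , 1.21762517]), array([[-0.94143407,  0.22805977, -0.24837599],
       [ 0.3371902 ,  0.64143546, -0.68910328],
       [ 0.00216043, -0.73249525, -0.68076871]]))
top (array([[372.25586566,   0.        , 323.40226509],
       [  0.        , 372.25586566, 199.22429787],
       [  0.        ,   0.        ,   1.        ]]), array([ 0.35182906, -0.01922389,  1.29119986]), array([[ 0.02612329, -0.99096139,  0.13157927],
       [-0.99954061, -0.02791634, -0.01180067],
       [ 0.01536722, -0.13121055, -0.99123541]]))
{'time': 0.1, 'qpos': array([ 9.91980144e-01,  2.87132770e-01,  1.57802530e+00, -3.69283429e-06,
        1.27857021e+00, -1.49999192e-01]), 'dq': array([-1.11156460e-03, -3.46045078e-03, -1.51809382e-03, -3.89253705e-06,
        2.10347558e-03, -4.48817597e-04]), 'joint_efforts': array([ 5.58216307e-04, -4.07297087e+01, -2.93698847e+01, -1.35006062e-04,
        3.45230292e-03, -2.81318273e-05]), 'eef_pos': array([0.28031201, 0.61340198, 0.23005121]), 'tcp_rot': array([ 2.12768862e-01,  9.77101976e-01, -9.98325741e-04, -3.78912982e-04]), 'contact_force': array([ 0.81239551,  0.11481758, -0.83060688]), 'wrist_torque': array([-0.05476388,  0.01330567,  0.01888645]), 'finger_force': 0.0, 'opening': 1.0004022577611549}
```

View pics/side0.png

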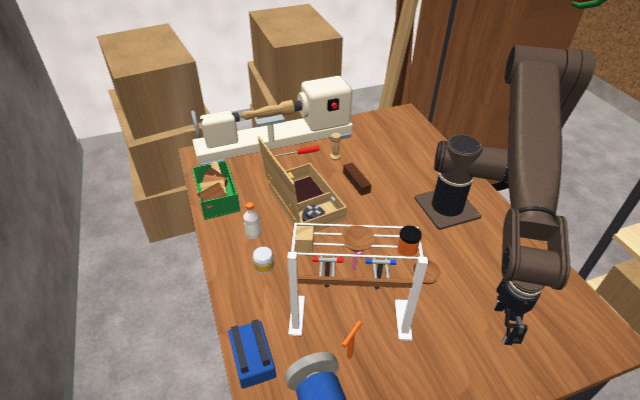

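View pics/top0.png

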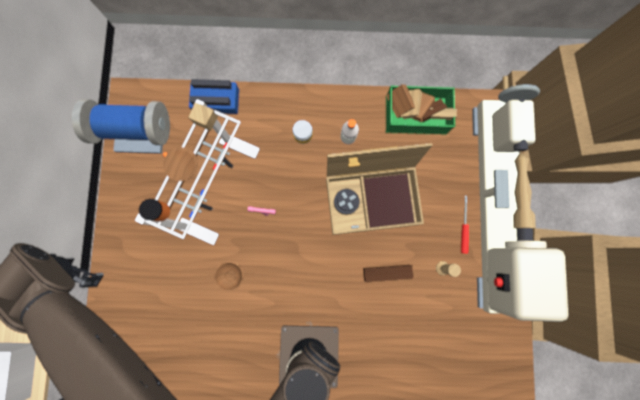

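The side picture shows red sleeves at about (328,260) under the shelf and blue ones at (381,262). Look-alikes are a pink key at side (356,262) and top (261,210), an orange T at (352,335), and the red screwdriver at (308,150). By the description I pick the red one at (328,260). Next I check it in a close crop and measure.

Run:
```python
from h import *
s=np.load("side0.npz"); t=np.load("top0.npz")
a=cv2.resize(s["p"][215:345,270:450],None,fx=3.3,fy=3.3,interpolation=cv2.INTER_CUBIC)
cv2.imwrite("pics/crop1.png",a)
for n,z in(("side",s),("top",t)):
    P=pts(n,z["d"]); hsv=cv2.cvtColor(z["p"],cv2.COLOR_BGR2HSV)
    red=((hsv[...,0]<6)|(hsv[...,0]>174))&(hsv[...,1]>190)&(hsv[...,2]>80)
    blue=(abs(hsv[...,0].astype(int)-112)<12)&(hsv[...,1]>170)&(hsv[...,2]>80)
    for nm,m in(("red",red),("blue",blue)):
        k,l,st,c=cv2.connectedComponentsWithStats(m.astype(np.uint8))
        for i in range(1,k):
            if st[i,4]>=4: print(n,nm,st[i],np.median(P[l==i],0).round(3))
    # white rack
    w=(hsv[...,1]<40)&(hsv[...,2]>150)&(P[...,2]>0.003)&(P[...,2]<.06)&(P[...,1]>.1)&(P[...,0]>.2)
    k,l,st,c=cv2.connectedComponentsWithStats(w.astype(np.uint8))
    for i in range(1,k):
        if st[i,4]>30: print(n,"white",st[i],P[l==i].min(0).round(3),P[l==i].max(0).round(3),np.median(P[l==i],0).round(3))
```

```text
side red [575   0   7   1   7] [-0.968 -0.602  0.482]
side red [331 102   7   7  34] [ 0.274 -0.536  0.208]
side red [297 146  22   8 113] [ 0.401 -0.514  0.02 ]
side red [312 257   6   5  26] [0.643 0.259 0.239]
side red [337 258   6   5  27] [0.578 0.284 0.238]
side blue [366 259   6   5  27] [0.504 0.318 0.24 ]
side blue [391 260   5   4  20] [0.441 0.343 0.241]
side blue [ 229  321   46   66 1253] [0.873 0.403 0.059]
side blue [ 297  372   48   28 1020] [0.742 0.576 0.17 ]
side white [289 296  16  40 317] [0.664 0.208 0.004] [0.75 0.34 0.06] [0.718 0.31  0.012]
side white [395 300  17  41 406] [0.364 0.329 0.005] [0.446 0.465 0.059] [0.415 0.41  0.012]
top red [462 226   3  26  49] [ 0.4   -0.513  0.022]
top red [495 277   7  10  33] [ 0.272 -0.537  0.212]
top blue [192  91   3   3   5] [0.876 0.426 0.062]
top blue [105 107   4   5   9] [0.763 0.649 0.17 ]
top blue [112 107   5   4   8] [0.77  0.628 0.167]
top blue [122 108   7   3   9] [0.768 0.593 0.167]
top blue [130 108   3   3   4] [0.768 0.575 0.168]
top blue [135 109   3   3   5] [0.764 0.56  0.17 ]
top blue [ 92 111   4   7  11] [0.748 0.685 0.174]
top blue [118 110   7   6  13] [0.751 0.601 0.176]
top blue [111 112   3   4   5] [0.749 0.626 0.173]
top blue [130 112   4   2   4] [0.754 0.569 0.174]
top blue [138 112   2   3   4] [0.755 0.548 0.174]
top blue [104 116   3   3   4] [0.737 0.65  0.174]
top blue [110 117   3   3   6] [0.735 0.629 0.176]
top blue [134 118   5   5   7] [0.73  0.555 0.177]
top white [229 137  30  21 327] [0.663 0.2   0.004] [0.737 0.303 0.02 ] [0.697 0.25  0.012]
top white [114 140  46  12 454] [0.67  0.541 0.003] [0.71  0.71  0.029] [0.689 0.627 0.021]
top white [180 218  10  15  56] [0.396 0.417 0.004] [0.444 0.453 0.06 ] [0.43  0.433 0.014]
top white [187 223  32  22 366] [0.358 0.322 0.003] [0.428 0.427 0.021] [0.393 0.375 0.012]
```

View pics/crop1.png

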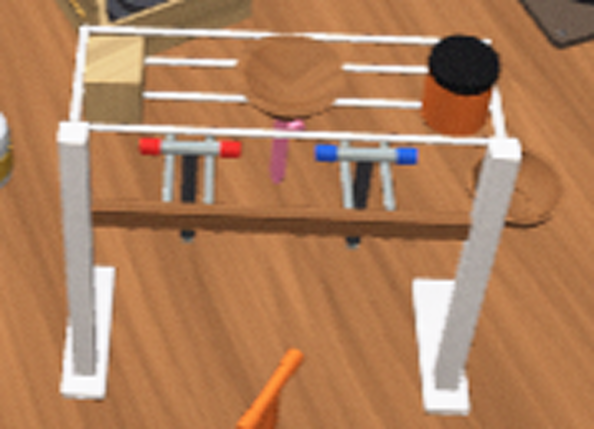

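The crop confirms it: the red-sleeved key hangs on the left fork (crop 190,148), the blue one is on the other fork at (366,153), and the pink one lies on the bench. The open side of the forks faces away from the side camera. Now I measure the case.

```bash
cat >> h.py <<'E'
def goal(pos,Rt):  # print shift (cm) and rotvec in the tool axes
    s=ctrl.get_state(); R0=R.from_quat(s["tcp_rot"])
    print("shift",(R0.inv().apply(np.array(pos)-s["eef_pos"])*100).round(2),"turn",(R0.inv()*R.from_matrix(Rt)).as_rotvec().round(3))
E
python3 - <<'E'
from h import *
t=np.load("top0.npz"); s=np.load("side0.npz")
for n,z in(("top",t),("side",s)):
    P=pts(n,z["d"])
    roi=(P[...,0]>.4)&(P[...,0]<.9)&(P[...,1]>-.4)&(P[...,1]<.1)
    m=roi&(P[...,2]>.063)&(P[...,2]<.077)&(cv2.cvtColor(z["p"],cv2.COLOR_BGR2HSV)[...,2]>110)
    k,l,st,c=cv2.connectedComponentsWithStats(m.astype(np.uint8),connectivity=8)
    for i in range(1,k):
        if st[i,4]>8:
            q=P[l==i]; print(n,st[i],cv2.minAreaRect(q[:,:2].astype(np.float32)*1000),q[:,2].mean().round(4))
    m=roi&(P[...,2]>.1)&(P[...,2]<.32)
    q=P[m]; print("lid",len(q),q.min(0).round(3),q.max(0).round(3))
    for a,b in((.1,.14),(.14,.18),(.18,.22),(.22,.26),(.26,.3)):
        w=q[(q[:,2]>a)&(q[:,2]<b)]
        if len(w)>9: 
            A=np.polyfit(w[:,1],w[:,0],1); print(a,b,len(w),A.round(3),w.min(0).round(3),w.max(0).round(3))
E
python3 - <<'E'
import cv2
a=cv2.imread("pics/top0.png")[130:245,310:440]
cv2.imwrite("pics/crop2.png",cv2.resize(a,None,fx=5,fy=5,interpolation=cv2.INTER_CUBIC))
E
```

```text
top [392  96  12  22  93] ((838.7838745117188, -272.6882629394531), (79.92028045654297, 21.904903411865234), 26.644641876220703) 0.0707
top [293 121  19  18 259] ((751.670654296875, 45.12710952758789), (58.827938079833984, 61.153160095214844), 1.040566325187683) 0.0704
top [342 134  15   6  22] ((728.3244018554688, -113.56588745117188), (47.729305267333984, 14.888915061950684), 81.46232604980469) 0.0696
top [327 167  97  67 638] ((516.4229736328125, -203.24533081054688), (192.00546264648438, 300.63824462890625), 8.052852630615234) 0.0704
lid 2367 [ 0.589 -0.389  0.1  ] [ 0.9   -0.038  0.278]
0.1 0.14 666 [-0.665  0.571] [ 0.592 -0.389  0.1  ] [ 0.9   -0.042  0.14 ]
0.14 0.18 393 [0.041 0.644] [ 0.595 -0.337  0.14 ] [ 0.762 -0.041  0.18 ]
0.18 0.22 369 [-0.141  0.595] [ 0.6   -0.335  0.18 ] [ 0.644 -0.04   0.22 ]
0.22 0.26 515 [-0.162  0.593] [ 0.589 -0.334  0.22 ] [ 0.648 -0.039  0.26 ]
0.26 0.3 424 [-0.142  0.604] [ 0.606 -0.335  0.26 ] [ 0.654 -0.038  0.278]
side [285 163  61  56 246] ((480.903076171875, -208.11669921875), (117.91871643066406, 310.3177795410156), 7.179551601409912)
[... 409 characters left out ...]
88
side [243 221  16   7  51] ((759.2430419921875, -97.87776184082031), (24.511377334594727, 53.41595458984375), 75.2189712524414) 0.07
side [253 247  19  16 231] ((755.2236328125, 47.213111877441406), (65.39710998535156, 60.05695343017578), 71.02189636230469) 0.0693
lid 1370 [ 0.593 -0.383  0.1  ] [ 0.899 -0.033  0.276]
0.1 0.14 434 [-0.554  0.615] [ 0.598 -0.383  0.1  ] [ 0.899 -0.033  0.14 ]
0.14 0.18 259 [-0.     0.648] [ 0.601 -0.337  0.14 ] [ 0.767 -0.035  0.18 ]
0.18 0.22 227 [-0.145  0.605] [ 0.604 -0.338  0.18 ] [ 0.654 -0.035  0.22 ]
0.22 0.26 255 [-0.163  0.604] [ 0.593 -0.33   0.22 ] [ 0.659 -0.034  0.259]
0.26 0.3 195 [-0.143  0.61 ] [ 0.611 -0.333  0.26 ] [ 0.659 -0.033  0.276]
```

View pics/crop2.png

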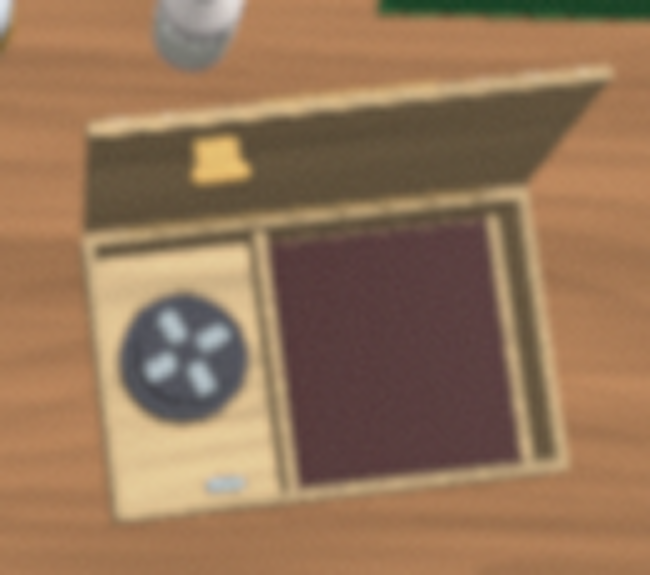

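```bash
python3 -m crank '[[0,0,-25,0,0,0],[0,0,-25,0,0,0],[0,0,-25,0,0,0],[0,0,-25,0,0,0],[0,0,-25,0,0,0],[0,0,-25,0,0,0],[0,0,-25,0,0,0]]'; python3 -c "
from h import *
s=ctrl.get_state(); print(s['qpos'],s['eef_pos'],s['tcp_rot'])"
```

```text
time: 0.8
eef_pos: [0.2807, 0.614, 0.4831]
tcp_rot: [0.213, 0.977, 0.002, 0.001]
contact_force: [0.3, 0.6, -0.8]
opening: 0.998
finger_force: 0.0
[ 9.92035171e-01  2.20700954e-01  1.20940076e+00 -4.34454312e-06
  1.70804296e+00 -1.50012439e-01] [0.28068573 0.61404068 0.48314192] [2.12736127e-01 9.77108166e-01 1.61002563e-03 6.16397647e-04]
```

The crop shows the case: empty compartment on the right (crop 385,355), chuck at (185,358), lid upright at the far side. Its centre is (0.516,-0.203) with a yaw of 8°. Next I work out the wrist joint angles for the grasp and placing options.

```bash
cat > k.py <<'E'
from h import *
def Rz(a): return R.from_euler('z',a)
def Ry(a): return R.from_euler('y',a)
def lean(az,pitch,sgn):  # tool z at azimuth, pitch below horizontal; tool y horizontal
    f=np.array([np.cos(az),np.sin(az),0]); z=f*np.cos(pitch)-np.array([0,0,np.sin(pitch)])
    y=sgn*np.array([-np.sin(az),np.cos(az),0]); return np.column_stack([np.cross(y,z),y,z])
q=[0.992,.287,1.578,0,1.2786,-.15]
C=(Rz(q[0])*Ry(sum(q[1:3]))*Rz(q[3])*Ry(q[4])*Rz(q[5])).inv()*R.from_quat([.21277,.9771,-.001,-.0004])
A2,A3,H,D,L=.4,.57,.28,.28,.1
def ik(p,Rt):
    w=np.array(p)-D*Rt[:,2]; r=np.hypot(w[0],w[1]); q1=np.arctan2(w[1],w[0])-np.arcsin(L/r)
    rr=np.sqrt(r*r-L*L); z=w[2]-H; d=np.hypot(rr,z)
    q3=np.pi-np.arccos((A2**2+A3**2-d*d)/(2*A2*A3)); q2=np.pi/2-np.arctan2(z,rr)-np.arccos((A2**2+d*d-A3**2)/(2*A2*d))
    e=((Rz(q1)*Ry(q2+q3)).inv()*R.from_matrix(Rt)*C.inv()).as_euler('ZYZ')
    a=e if e[1]>0 else np.array([e[0]+np.pi,-e[1],e[2]+np.pi])
    a[0]=(a[0]+1.53)%(2*np.pi)-1.53; a[2]=(a[2]+np.pi)%(2*np.pi)-np.pi
    return np.array([q1,q2,q3,*a]).round(2)
E
python3 - <<'E'
from k import *
print(C.as_rotvec())
grip=np.array([.609,.268,.143]); F=np.radians(67.4)
for pi in (30,45,55):
  for s in(1,-1):
    T=lean(F,np.radians(pi),s); print("rack",pi,s,ik(grip+.019*T[:,2],T))
b=np.array([.5244,-.2597,.035])
for g in(8,98,-82,188,-40,150):
  for pi in(45,60,75):
    for s in(1,-1):
      T=lean(np.radians(g),np.radians(pi),s); print("bay",g,pi,s,ik(b+.025*np.array([T[0,2],T[1,2],0])+.019*T[:,2],T))
E
```

```text
[6.55003382e-05 1.53801211e-04 1.57081895e+00]
rack 30 1 [-0.08  0.26  2.07  1.36  1.    2.53]
rack 30 -1 [-0.08  0.26  2.07  1.36  1.   -0.61]
rack 45 1 [-0.    0.21  2.01  1.02  0.88  2.86]
rack 45 -1 [-0.    0.21  2.01  1.02  0.87 -0.28]
rack 55 1 [0.05 0.21 1.95 0.76 0.85 3.11]
rack 55 -1 [ 0.05  0.21  1.95  0.76  0.85 -0.03]
bay 8 45 1 [-0.89  0.24  2.24  1.33  0.67  2.58]
bay 8 45 -1 [-0.89  0.24  2.24  1.33  0.67 -0.56]
bay 8 60 1 [-0.8   0.22  2.16  0.8   0.6   3.13]
bay 8 60 -1 [-0.8   0.22  2.16  0.8   0.6  -0.01]
bay 8 75 1 [-0.71  0.26  2.04  0.31  0.69 -2.65]
bay 8 75 -1 [-0.71  0.26  2.04  0.31  0.69  0.49]
bay 98 45 1 [-0.8   0.68  1.59  0.43  1.55  2.03]
bay 98 45 -1 [-0.8   0.68  1.59  0.43  1.55 -1.11]
bay 98 60 1 [-0.76  0.55  1.7   0.33  1.33  2.09]
bay 98 60 -1 [-0.76  0.55  1.7   0.33  1.33 -1.05]
bay 98 75 1 [-0.7   0.43  1.81  0.19  1.1   2.19]
bay 98 75 -1 [-0.7   0.43  1.81  0.19  1.1  -0.95]
bay -82 45 1 [-0.38  0.34  2.1  -1.28  0.69  0.52]
bay -82 45 -1 [-0.38  0.34  2.1  -1.28  0.69 -2.63]
bay -82 60 1 [-0.46  0.29  2.06 -0.78  0.62  0.01]
bay -82 60 -1 
[... 367 characters left out ...]
 0.46  1.77 -0.19  1.12  0.97]
bay 188 75 -1 [-0.56  0.46  1.77 -0.19  1.12 -2.17]
bay -40 45 1 [-0.6   0.17  2.32  3.6   0.15  1.19]
bay -40 45 -1 [-0.6   0.17  2.32  3.6   0.15 -1.96]
bay -40 60 1 [-0.61  0.17  2.21 -0.18  0.24 -1.33]
bay -40 60 -1 [-0.61  0.17  2.21 -0.18  0.24  1.81]
bay -40 75 1 [-0.62  0.24  2.07 -0.04  0.58 -1.47]
bay -40 75 -1 [-0.62  0.24  2.07 -0.04  0.58  1.67]
bay 150 45 1 [-0.61  0.8   1.41 -0.06  1.72  1.5 ]
bay 150 45 -1 [-0.61  0.8   1.41 -0.06  1.72 -1.64]
bay 150 60 1 [-0.61  0.64  1.57 -0.05  1.45  1.5 ]
bay 150 60 -1 [-0.61  0.64  1.57 -0.04  1.45 -1.64]
bay 150 75 1 [-0.62  0.48  1.74 -0.03  1.18  1.49]
bay 150 75 -1 [-0.62  0.48  1.74 -0.03  1.18 -1.65]
```

```bash
python3 - <<'E'
from k import *
T=lean(np.radians(67.4),np.pi/4,-1)
s=ctrl.get_state(); print("model",ik(s["eef_pos"],R.from_quat(s["tcp_rot"]).as_matrix()))
goal([.42,.05,.50],T); g=np.array([.609,.268,.143]); print(ik([.42,.05,.5],T),ik(g-.12*T[:,2],T))
E
python3 -m crank '[[0,0,-8,0,0,0],[0,0,-8,0,0,0],[0,0,-8,0,0,0]]'
python3 - <<'E'
from k import *
T=lean(np.radians(67.4),np.pi/4,-1); goal([.42,.05,.50],T)
E
```

```text
model [ 0.99  0.27  1.13 -0.    1.74 -0.15]
shift [-36.12 -45.5   -1.82] turn [-0.598  0.619  1.451]
[-0.64 -0.55  1.99  0.79  1.84 -0.08] [-0.19 -0.05  2.08  0.88  1.11 -0.21]
time: 1.1
eef_pos: [0.2806, 0.6139, 0.5643]
tcp_rot: [0.213, 0.977, 0.002, 0.001]
contact_force: [-0.3, -0.2, 0.2]
opening: 1.001
finger_force: 0.0
shift [-36.12 -45.51   6.26] turn [-0.597  0.619  1.451]
```

```bash
python3 -m crank '[[-3.6,-4.5,0,0,0,0],[-7.2,-9,0,0,0,0],[-10.8,-13.5,0,0,0,0],[-14.4,-18,0,-0.05,0.05,0.12],[-18,-22.5,0,-0.1,0.1,0.24],[-21.6,-27,0,-0.15,0.15,0.36],[-25.2,-31.5,0,-0.2,0.2,0.48],[-28.8,-36,0,-0.25,0.25,0.6],[-32.4,-40.5,0,-0.3,0.3,0.72],[-36,-45,0,-0.35,0.35,0.84]]'
python3 - <<'E'
from k import *
T=lean(np.radians(67.4),np.pi/4,-1); g=np.array([.609,.268,.143]); goal([.42,.05,.50],T); goal(g-.14*T[:,2],T); print(ctrl.get_state()["qpos"])
E
```

```text
time: 2.1
eef_pos: [0.4024, 0.1271, 0.5584]
tcp_rot: [0.585, 0.775, 0.201, -0.131]
contact_force: [1.2, -0.1, 0.2]
opening: 0.999
finger_force: 0.0
shift [-9.64 -1.05  1.64] turn [-0.246  0.264  0.607]
shift [-14.37  12.33  30.84] turn [-0.246  0.264  0.607]
[-0.22954526 -0.40826369  1.71029741  0.50339996  1.88302201 -0.36093952]
```

```bash
python3 -m crank '[[-9.5,-1,1.6,-0.25,0.26,0.6],[-9.5,-1,1.6,-0.25,0.26,0.6],[-9.5,-1,1.6,-0.25,0.26,0.6],[-9.5,-1,1.6,-0.25,0.26,0.6],[-9.5,-1,1.6,-0.25,0.26,0.6],[-9.5,-1,1.6,-0.25,0.26,0.6],[-9.5,-1,1.6,-0.25,0.26,0.6]]'
python3 - <<'E'
from k import *
T=lean(np.radians(67.4),np.pi/4,-1); g=np.array([.609,.268,.143]);  goal(g-.14*T[:,2],T); print(ctrl.get_state()["qpos"])
E
```

```text
time: 2.8
eef_pos: [0.4206, 0.0527, 0.5026]
tcp_rot: [0.766, 0.518, 0.319, -0.208]
contact_force: [-0.3, 0.6, 0.2]
opening: 0.998
finger_force: 0.0
shift [-6.25  8.97 30.64] turn [0.002 0.004 0.014]
[-0.57698473 -0.50752188  1.95126067  0.7886378   1.78734528 -0.05399127]
```

```bash
python3 -m crank '[[-6.2,4.5,15,0,0,0],[-6.2,4.5,15,0,0,0],[-6.2,4.5,15,0,0,0],[-6.2,4.5,15,0,0,0],[-6.2,9,30.6,0,0,0.014],[-6.2,9,30.6,0,0,0.014],[-6.2,9,30.6,0,0,0.014],[-6.2,9,30.6,0,0,0.014],[-6.2,9,30.6,0,0,0.014],[-6.2,9,30.6,0,0,0.014]]'
python3 - <<'E'
from k import *
p,d=ctrl.read_camera("side"); np.savez("side1.npz",p=p,d=d)
cv2.imwrite("pics/side1.png",cv2.resize(p[170:330,240:460],None,fx=3.4,fy=3.4,interpolation=cv2.INTER_CUBIC))
P=pts("side",d); hsv=cv2.cvtColor(p,cv2.COLOR_BGR2HSV)
# dark shaft pixels near the red key
g=np.array([.609,.268]); 
m=(np.hypot(P[...,0]-g[0],P[...,1]-g[1])<.03)&(P[...,2]>.09)&(P[...,2]<.225)&(hsv[...,2]<90)
v,u=np.nonzero(m); print(m.sum())
for a in np.c_[u,v,P[m].round(3)][::max(1,m.sum()//15)]: print(a)
T=lean(np.radians(67.4),np.pi/4,-1); g=np.array([.609,.268,.143]);  goal(g+.019*T[:,2],T); print(ctrl.get_state()["qpos"])
print([proj("side",x).round(1) for x in([.609,.268,.143],[.609,.268,.235],[.609,.268,.105])])
E
```

```text
time: 3.8
eef_pos: [0.5723, 0.1765, 0.2456]
tcp_rot: [0.769, 0.514, 0.318, -0.209]
contact_force: [0.1, 0.1, 0.3]
opening: 1.001
finger_force: 0.0
57
[3.29e+02 2.63e+02 6.05e-01 2.71e-01 2.20e-01]
[3.27e+02 2.64e+02 6.13e-01 2.76e-01 2.24e-01]
[3.27e+02 2.65e+02 6.12e-01 2.75e-01 2.19e-01]
[3.26e+02 2.66e+02 6.15e-01 2.76e-01 2.16e-01]
[3.25e+02 2.67e+02 6.18e-01 2.75e-01 2.12e-01]
[3.28e+02 2.67e+02 6.10e-01 2.77e-01 2.10e-01]
[3.27e+02 2.68e+02 6.13e-01 2.78e-01 2.08e-01]
[3.26e+02 2.69e+02 6.14e-01 2.72e-01 1.96e-01]
[3.25e+02 2.70e+02 6.17e-01 2.73e-01 1.95e-01]
[3.28e+02 2.70e+02 6.09e-01 2.76e-01 1.95e-01]
[3.27e+02 2.71e+02 6.11e-01 2.75e-01 1.90e-01]
[3.26e+02 2.72e+02 6.14e-01 2.74e-01 1.86e-01]
[3.25e+02 2.73e+02 6.17e-01 2.74e-01 1.83e-01]
[3.28e+02 2.73e+02 6.08e-01 2.75e-01 1.80e-01]
[3.27e+02 2.74e+02 6.12e-01 2.76e-01 1.78e-01]
[3.26e+02 2.75e+02 6.15e-01 2.76e-01 1.74e-01]
[3.25e+02 2.85e+02 6.15e-01 2.72e-01 1.21e-01]
[3.28e+02 2.85e+02 6.07e-01 2.76e-01 1.22e-01]
[3.27e+02 2.86e+02 6.10e-01 2.75e-01 1.18e-01]
shift [-0.26 -0.27 16.22] turn [0.006 0.003 0.004]
[-0.17316938 -0.03839221  2.04353398  0.87242153  1.11053929 -0.17786094]
[array([326.7, 278.9]), array([327.3, 259.1]), array([326.4, 286.6])]
```

View pics/side1.png

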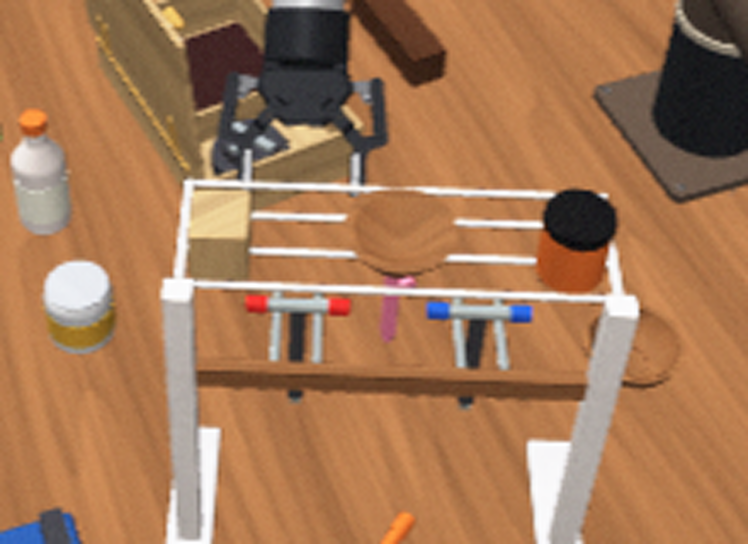

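The picture shows the gripper (crop 305,110) lined up with the red key (crop 297,305). The shaft measures at (0.609,0.268), in agreement. Advancing and closing.

```bash
python3 -m crank '[[-0.2,-0.3,4,0,0,0],[-0.2,-0.3,7,0,0,0],[-0.2,-0.3,9,0,0,0],[-0.2,-0.3,11,0,0,0],[-0.2,-0.3,13,0,0,0],[-0.2,-0.3,14.5,0,0,0],[-0.2,-0.3,15.7,0,0,0],[-0.2,-0.3,16.2,0,0,0],[-0.2,-0.3,16.2,0,0,0],[-0.2,-0.3,16.2,0,0,0]]'
python3 -m crank '[[0,0,0,0,0,0],[0,0,0,0,0,0],[0,0,0,0,0,0],[0,0,0,0,0,0],[0,0,0,0,0,0],[0,0,0,0,0,0],[0,0,0,0,0,0],[0,0,0,0,0,0]]' 0 90
python3 - <<'E'
from k import *
T=lean(np.radians(67.4),np.pi/4,-1); g=np.array([.609,.268,.143]);  goal(g+.019*T[:,2],T); 
goal(g+.019*T[:,2]+[0,0,.024],T);goal(g+.019*T[:,2]+[0,0,.024]-.12*np.array([.384,.923,0]),T)
E
```

```text
time: 4.85
eef_pos: [0.6136, 0.281, 0.129]
tcp_rot: [0.769, 0.513, 0.318, -0.209]
contact_force: [-0.5, -0.3, -0.0]
opening: 0.998
finger_force: 0.0
time: 5.65
eef_pos: [0.6133, 0.2812, 0.1285]
tcp_rot: [0.769, 0.513, 0.318, -0.209]
contact_force: [-0.4, -0.5, 1.2]
opening: 0.15
finger_force: 87.6
shift [ 0.05  0.11 -0.11] turn [0.004 0.004 0.001]
shift [ 1.74  0.12 -1.81] turn [0.004 0.004 0.001]
shift [ -6.78   0.14 -10.26] turn [0.004 0.004 0.001]
```

```bash
python3 -m crank '[[0.6,0,-0.6,0,0,0],[1.2,0,-1.2,0,0,0],[1.75,0,-1.75,0,0,0],[1.75,0,-1.75,0,0,0],[0.5,0,-3,0,0,0],[-1,0,-4.5,0,0,0],[-3,0,-6.5,0,0,0],[-5,0,-8.5,0,0,0],[-7,0,-10.5,0,0,0],[-9,0,-12.5,0,0,0]]'
python3 - <<'E'
from k import *
s=ctrl.get_state(); print(s['qpos'])
p,d=ctrl.read_camera("side"); cv2.imwrite("pics/side2.png",cv2.resize(p[140:330,240:460],None,fx=3.1,fy=3.1,interpolation=cv2.INTER_CUBIC))
E
```

```text
time: 6.65
eef_pos: [0.5532, 0.1396, 0.1532]
tcp_rot: [0.77, 0.513, 0.318, -0.209]
contact_force: [0.7, -1.1, -2.6]
opening: 0.149
finger_force: 87.8
[-0.25478646  0.05217855  2.14526734  0.93352503  1.04800763 -0.39496089]
```

View pics/side2.png

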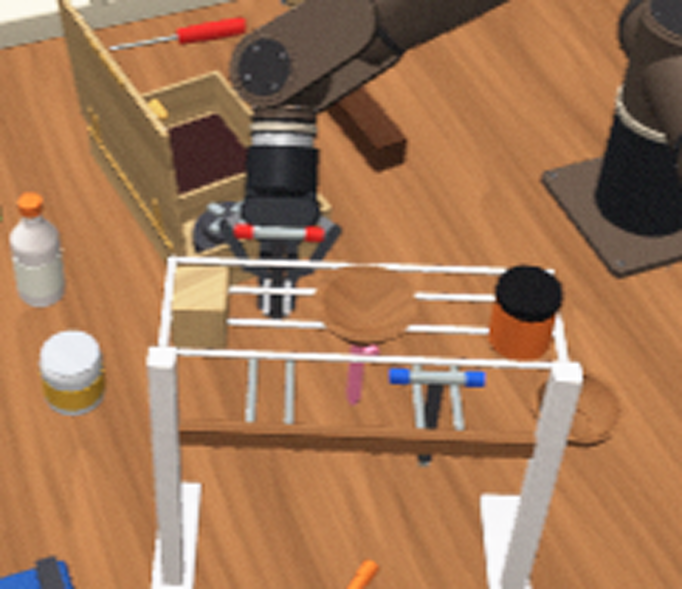

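The key is held clear (crop 280,235), and the blue one still hangs at (435,378). Next I compute the move over the bay.

```bash
cat >> k.py <<'E'
def case(p): return np.array([.5164,-.2033,0])+Rz(np.radians(8.05)).apply(p)
E
python3 - <<'E'
from k import *
T=lean(np.radians(-82),np.radians(50),1); g=case([0,-.088,.034]); t=g+.019*T[:,2]
print("tcp target",t.round(3),ik(t,T),ik(t+[0,0,.17],T))
V=np.column_stack([T[:,0]*0]*3)
# vertical intermediate: tool down, tool y same direction as now
s=ctrl.get_state(); y=R.from_quat(s["tcp_rot"]).as_matrix()[:,1]; z=np.array([0,0,-1.]); y[2]=0;y/=np.linalg.norm(y); V=np.column_stack([np.cross(y,z),y,z])
m=[.53,-.03,.33]; print("mid",ik(m,V)); goal(m,V); goal(t+[0,0,.17],T)
print(R.from_matrix(V.T@T).as_rotvec().round(3))
E
```

```text
tcp target [ 0.53  -0.303  0.019] [-0.43  0.33  2.08 -1.13  0.64  0.34] [-0.43  0.03  2.05 -0.82  0.83 -0.07]
mid [-0.25 -0.11  1.8  -0.    1.45  0.15]
shift [  0.87   4.46 -24.04] turn [ 0.004 -0.778  0.002]
shift [-26.9   15.03 -31.62] turn [ 0.028 -1.437 -0.589]
[-0.188 -0.681 -0.516]
```

```bash
python3 -m crank '[[0,1,-5,0,0,0],[0,2,-10,0,0,0],[0,3,-14,0,-0.13,0],[0.3,3.5,-18,0,-0.26,0],[0.6,4,-21,0,-0.39,0],[0.9,4.5,-24,0,-0.52,0],[0.9,4.5,-24,0,-0.65,0],[0.9,4.5,-24,0,-0.78,0],[0.9,4.5,-24,0,-0.78,0],[0.9,4.5,-24,0,-0.78,0]]'
python3 - <<'E'
from k import *
T=lean(np.radians(-82),np.radians(50),1); t=case([0,-.088,.034])+.019*T[:,2]
goal(t+[0,0,.17],T); print(ctrl.get_state()["qpos"])
E
```

```text
time: 7.7
eef_pos: [0.5319, -0.0257, 0.3297]
tcp_rot: [0.832, 0.554, 0.002, -0.0]
contact_force: [-0.3, -0.1, -2.4]
opening: 0.145
finger_force: 88.6
shift [-25.64  10.51  13.97] turn [-0.184 -0.683 -0.514]
[-0.24011967 -0.09367679  1.80819765  0.00256171  1.42485875  0.15512834]
```

```bash
python3 -m crank '[[-4,1.7,1,-0.02,-0.07,-0.05],[-8,3.4,2,-0.04,-0.15,-0.11],[-12,5,3,-0.07,-0.25,-0.19],[-16,6.7,5,-0.09,-0.34,-0.26],[-20,8.3,7,-0.12,-0.44,-0.33],[-23,9.5,9.5,-0.15,-0.56,-0.42],[-25.6,10.5,12,-0.184,-0.683,-0.514],[-25.6,10.5,14,-0.184,-0.683,-0.514],[-25.6,10.5,14,-0.184,-0.683,-0.514],[-25.6,10.5,14,-0.184,-0.683,-0.514]]'
python3 - <<'E'
from k import *
T=lean(np.radians(-82),np.radians(50),1); t=case([0,-.088,.034])+.019*T[:,2]
goal(t+[0,0,.05],T);goal(t,T); print(ctrl.get_state()["qpos"])
p,d=ctrl.read_camera("top"); cv2.imwrite("pics/top2.png",cv2.resize(p[110:260,270:470],None,fx=3.6,fy=3.6,interpolation=cv2.INTER_CUBIC))
E
```

```text
time: 8.7
eef_pos: [0.5303, -0.3034, 0.1904]
tcp_rot: [0.618, 0.708, -0.225, 0.258]
contact_force: [1.6, 0.9, -1.7]
opening: 0.15
finger_force: 88.7
shift [7.84 0.02 9.21] turn [-0.002  0.    -0.003]
shift [1.106e+01 1.000e-02 1.304e+01] turn [-0.002  0.    -0.003]
[-0.46914382  0.07084848  2.01690186 -0.82860263  0.79957914 -0.08520675]
```

View pics/top2.png

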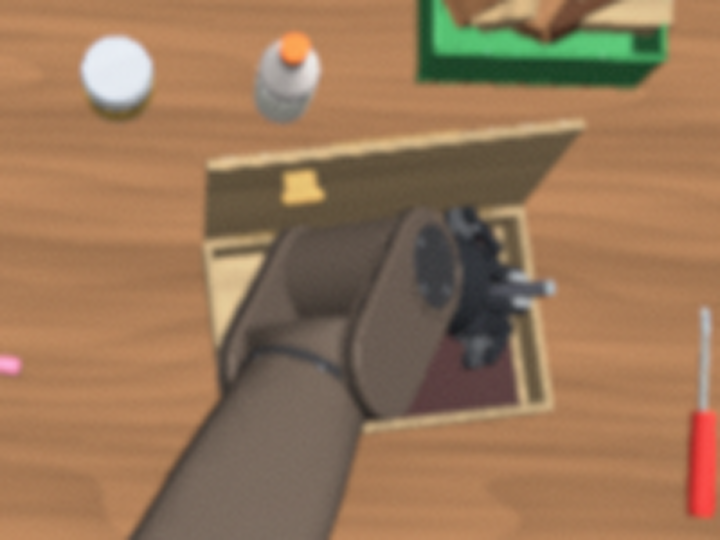

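The top picture shows the hand over the empty compartment (crop 500,290) and the lid still open. The key is hidden beneath the hand. Lowering.

```bash
python3 -m crank '[[2,0,2.4,0,0,0],[4,0,4.8,0,0,0],[6,0,7,0,0,0],[7.8,0,9.2,0,0,0],[9,0,10.6,0,0,0],[10,0,11.8,0,0,0],[10.6,0,12.5,0,0,0],[11,0,13,0,0,0],[11,0,13,0,0,0],[11,0,13,0,0,0]]'
python3 - <<'E'
from k import *
p,d=ctrl.read_camera("side"); cv2.imwrite("pics/side3.png",cv2.resize(p[120:240,230:390],None,fx=4.5,fy=4.5,interpolation=cv2.INTER_CUBIC))
E
```

```text
time: 9.75
eef_pos: [0.5321, -0.3027, 0.0216]
tcp_rot: [0.617, 0.708, -0.225, 0.26]
contact_force: [0.3, -0.6, -2.2]
opening: 0.148
finger_force: 88.8
```

View pics/side3.png

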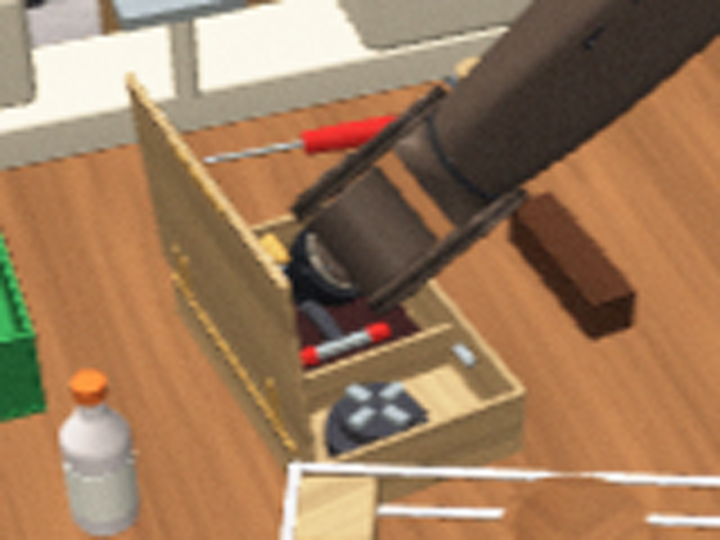

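The T-bar (crop 345,343) sits inside the compartment. Releasing.

```bash
python3 -m crank '[[0,0,0,0,0,0],[0,0,0,0,0,0],[0,0,0,0,0,0],[0,0,0,0,0,0],[0,0,0,0,0,0],[0,0,0,0,0,0]]' 0.8 20
python3 -m crank '[[0,0,-1,0,0,0],[0,0,-2.5,0,0,0],[0,0,-5,0,0,0],[0,0,-8,0,0,0],[0,0,-12,0,0,0],[0,0,-16,0,0,0],[0,0,-20,0,0,0],[0,0,-20,0,0,0]]'
python3 - <<'E'
from k import *
for n in("side","top"):
  p,d=ctrl.read_camera(n); P=pts(n,d); hsv=cv2.cvtColor(p,cv2.COLOR_BGR2HSV)
  m=((hsv[...,0]<6)|(hsv[...,0]>174))&(hsv[...,1]>170)&(hsv[...,2]>60)&(abs(P[...,0]-.52)<.12)&(abs(P[...,1]+.2)<.17)
  k,l,st,c=cv2.connectedComponentsWithStats(m.astype(np.uint8))
  for i in range(1,k):
    w=np.median(P[l==i],0)-[.5164,-.2033,0]; print(n,st[i],"case",Rz(-np.radians(8.05)).apply(w).round(3))
  if n=="side": a=cv2.resize(p[130:240,240:380],None,fx=3.6,fy=3.6); np.savez("side4.npz",p=p,d=d)
  else: b=cv2.resize(p[130:240,310:450],None,fx=3.6,fy=3.6); np.savez("top4.npz",p=p,d=d)
cv2.imwrite("pics/both.png",cv2.resize(np.hstack([a,b]),(800,314))); print(ctrl.get_state()["qpos"])
E
```

```text
time: 10.4
eef_pos: [0.5313, -0.3023, 0.0204]
tcp_rot: [0.617, 0.709, -0.225, 0.259]
contact_force: [0.2, 0.1, 0.5]
opening: 0.799
finger_force: 0.0
time: 11.2
eef_pos: [0.516, -0.1724, 0.1796]
tcp_rot: [0.616, 0.708, -0.222, 0.264]
contact_force: [0.2, 1.0, 0.0]
opening: 0.802
finger_force: 0.0
side [312 146   2   3   4] case [0.048 0.154 0.393]
top [368 190   4   4  12] case [0.039 0.007 0.02 ]
top [370 210   5   4  14] case [-0.035  0.006  0.021]
[-0.23707572  0.00839431  2.11468547 -0.85085579  0.92028119  0.12630094]
```

View pics/both.png

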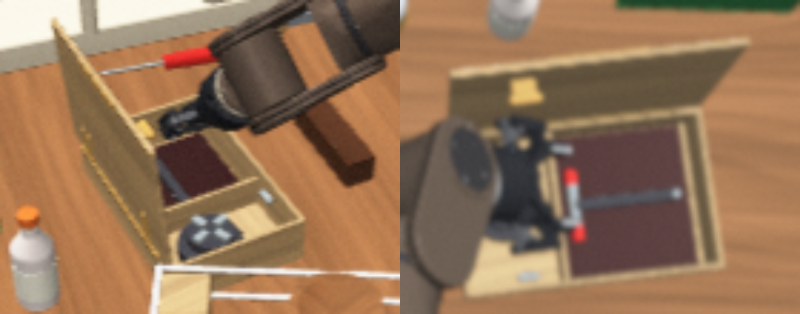

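The key lies flat in the compartment (right crop: T-bar 573,205, shaft to 677,192), with the T-bar centre at case (0.002,0.007). Next is the lid: measure its angle, then go behind it with closed fingers pointing down.

Run:
```python
from k import *
z=np.load("side4.npz"); P=pts("side",z["d"]); w=Rz(-np.radians(8.05)).apply((P-[.5164,-.2033,0]).reshape(-1,3))
m=(abs(w[:,1]+.03)<.11)&(w[:,2]>.1)&(w[:,2]<.26)&(w[:,0]>.07)&(w[:,0]<.17); w=w[m]
print(len(w)); A=np.polyfit(w[:,2],w[:,0],1); r=w[:,0]-np.polyval(A,w[:,2]); w=w[abs(r)<.01]; A=np.polyfit(w[:,2],w[:,0],1); print("lid outer x at z=.08,.25:",np.polyval(A,[.08,.25]),"angle",np.pi/2+np.arctan(A[0]))
T=lean(np.radians(8.05),np.pi/2,-1); t=case([.18,0,.40]); print(ik(t,T),ik(case([.17,0,.25]),T)); goal(t,T)
t=case([.0,0,.42]); print(ik(t,T)); goal(t,T)
```

```text
597
lid outer x at z=.08,.25: [0.10660927 0.12191989] angle 1.6606164835661943
[-0.39  0.36  1.17 -0.    1.62  1.04] [-0.4   0.37  1.42 -0.    1.35  1.03]
shift [-16.74  17.93 -15.25] turn [0.551 0.545 1.499]
[-0.56 -0.06  1.59 -0.    1.61  0.87]
shift [-18.07  -0.06 -16.83] turn [0.551 0.545 1.499]
```

```bash
python3 -m crank '[[-4,0,-4,0,0,0],[-8,0,-8,0.05,0.05,0.13],[-12,0,-11,0.1,0.1,0.26],[-15,0,-14,0.15,0.15,0.4],[-18,0,-16.8,0.2,0.2,0.53],[-18,0,-16.8,0.25,0.24,0.66],[-18,0,-16.8,0.3,0.29,0.8],[-18,0,-16.8,0.35,0.34,0.93],[-18,0,-16.8,0.39,0.39,1.06],[-18,0,-16.8,0.44,0.43,1.19]]' 0 30
python3 -m crank '[[0,0,0,0.1,0.1,0.26],[0,0,0,0.1,0.1,0.26],[0,0,0,0.1,0.1,0.26],[0,0,0,0.1,0.1,0.26]]'
python3 - <<'E'
from k import *
T=lean(np.radians(8.05),np.pi/2,-1); goal(case([.0,0,.42]),T); goal(case([.18,0,.42]),T); goal(case([.175,0,.25]),T)
E
```

```text
time: 12.3
eef_pos: [0.5169, -0.2048, 0.4156]
tcp_rot: [0.973, 0.218, -0.056, 0.058]
contact_force: [-0.5, -0.7, -0.1]
opening: -0.001
finger_force: 0.0
time: 12.7
eef_pos: [0.5167, -0.2046, 0.4162]
tcp_rot: [0.996, 0.094, -0.011, 0.007]
contact_force: [0.3, 0.6, -0.1]
opening: -0.004
finger_force: 0.0
shift [-0.02 -0.13 -0.38] turn [0.012 0.022 0.047]
shift [17.96  0.72 -0.77] turn [0.012 0.022 0.047]
shift [17.84  0.5  16.24] turn [0.012 0.022 0.047]
```

```bash
python3 -m crank '[[4.5,0.2,-0.7,0.01,0.02,0.05],[9,0.4,-0.7,0.01,0.02,0.05],[13.5,0.5,-0.7,0.01,0.02,0.05],[18,0.7,-0.7,0.01,0.02,0.05],[18,0.7,-0.7,0.01,0.02,0.05],[18,0.6,4,0.01,0.02,0.05],[18,0.6,8,0.01,0.02,0.05],[18,0.5,12,0.01,0.02,0.05],[18,0.5,16.2,0.01,0.02,0.05],[18,0.5,16.2,0.01,0.02,0.05]]'
python3 -m crank '[[0,0,0,0,0,0],[0,0,0,0,0,0]]'
python3 - <<'E'
from k import *
T=lean(np.radians(8.05),np.pi/2,-1); goal(case([.175,0,.25]),T)
c0=np.array([.175,.25]); rho=.18
for th in np.arange(1.7,-.01,-.1):
    x=.095-rho*np.cos(th)+.008*np.sin(th)+.011; z=.0705+rho*np.sin(th)+.008*np.cos(th)
    print(round(th,2),"dx %.1f dz %.1f"%((x-c0[0])*100,-(z-c0[1])*100),end=" | ")
E
```

```text
time: 13.7
eef_pos: [0.6881, -0.1762, 0.2428]
tcp_rot: [0.998, 0.069, -0.007, -0.002]
contact_force: [-0.2, 0.6, -0.9]
opening: 0.002
finger_force: 0.0
time: 13.9
eef_pos: [0.6935, -0.1785, 0.2564]
tcp_rot: [0.998, 0.069, 0.003, 0.003]
contact_force: [0.2, 0.6, 1.0]
opening: -0.0
finger_force: 0.0
shift [-0.39 -0.02  0.63] turn [ 0.006 -0.006 -0.003]
1.7 dx -3.8 dz 0.2 | 1.6 dx -5.6 dz -0.0 | 1.5 dx -7.4 dz -0.1 | 1.4 dx -9.2 dz 0.1 | 1.3 dx -10.9 dz 0.4 | 1.2 dx -12.7 dz 0.9 | 1.1 dx -14.4 dz 1.5 | 1.0 dx -16.0 dz 2.4 | 0.9 dx -17.5 dz 3.4 | 0.8 dx -18.9 dz 4.5 | 0.7 dx -20.2 dz 5.7 | 0.6 dx -21.3 dz 7.1 | 0.5 dx -22.3 dz 8.6 | 0.4 dx -23.2 dz 10.2 | 0.3 dx -23.9 dz 11.9 | 0.2 dx -24.4 dz 13.6 | 0.1 dx -24.7 dz 15.4 | -0.0 dx -24.9 dz 17.2 |
```

```bash
python3 -m crank '[[-2,0,0.8,0,0,0],[-4.2,0,0.8,0,0,0],[-5.1,0,0.7,0,0,0],[-6,0,0.6,0,0,0],[-7,0,0.5,0,0,0],[-7.8,0,0.5,0,0,0],[-8.7,0,0.6,0,0,0],[-9.6,0,0.7,0,0,0]]'
python3 -m crank '[[0,0,0,0,0,0]]'
python3 - <<'E'
from k import *
T=lean(np.radians(8.05),np.pi/2,-1); goal(case([.175,0,.25]),T)
p,d=ctrl.read_camera("side"); P=pts("side",d); w=Rz(-np.radians(8.05)).apply((P-[.5164,-.2033,0]).reshape(-1,3))
m=(w[:,1]>-.14)&(w[:,1]<-.06)&(w[:,2]>.1)&(w[:,2]<.26)&(w[:,0]>0)&(w[:,0]<.17)
w=w[m]; print(len(w)); 
for i in range(3):
  A=np.polyfit(w[:,2],w[:,0],1); r=w[:,0]-np.polyval(A,w[:,2]); w=w[abs(r)<max(.006,2*r.std())]
print("lid angle",np.pi/2+np.arctan(A[0]),np.polyval(A,.0785))
E
```

```text
time: 14.7
eef_pos: [0.5969, -0.1914, 0.2462]
tcp_rot: [0.998, 0.068, 0.001, 0.002]
contact_force: [1.2, 0.0, 2.7]
opening: -0.001
finger_force: 1.3
time: 14.8
eef_pos: [0.5957, -0.1912, 0.245]
tcp_rot: [0.998, 0.068, -0.0, 0.001]
contact_force: [0.3, -0.6, -1.1]
opening: 0.0
finger_force: 0.1
shift [ 9.48  0.04 -0.51] turn [ 0.002  0.001 -0.005]
351
lid angle 1.3817562733013433 0.10418617975370503
```

```bash
python3 -m crank '[[-1.4,0,-0.1,0,0,0],[-3.2,0,0.4,0,0,0],[-4.9,0,1,0,0,0],[-6.5,0,1.9,0,0,0],[-8,0,2.9,0,0,0],[-9.4,0,4,0,0,0],[-10.7,0,5.2,0,0,0],[-11.8,0,6.6,0,0,0],[-12.8,0,8.1,0,0,0],[-13.7,0,9.7,0,0,0]]'
python3 -m crank '[[0,0,0,0,0,0]]'
python3 - <<'E'
from k import *
T=lean(np.radians(8.05),np.pi/2,-1); goal(case([.175,0,.25]),T); print(ctrl.get_state()["qpos"])
E
```

```text
time: 15.85
eef_pos: [0.4605, -0.2099, 0.1472]
tcp_rot: [0.998, 0.068, -0.0, 0.001]
contact_force: [0.7, 0.1, -0.3]
opening: 0.0
finger_force: 0.5
time: 15.95
eef_pos: [0.4586, -0.2085, 0.1447]
tcp_rot: [0.998, 0.068, -0.003, -0.001]
contact_force: [0.2, 0.1, 0.2]
opening: -0.0
finger_force: 0.0
shift [ 23.24   0.15 -10.66] turn [-0.003  0.006 -0.005]
[-6.27529966e-01  1.52134626e-03  2.06265255e+00 -2.04520584e-03
  1.08344001e+00  8.08497114e-01]
```

```bash
python3 -m crank '[[-0.4,0,0.6,0,0,0],[-0.7,0,1.2,0,0,0],[-1,0,2,0,0,0],[-1.2,0,2.8,0,0,0],[-1.3,0,3.5,0,0,0],[-1.4,0,4,0,0,0],[-1.4,0,4.4,0,0,0],[-1.4,0,4.4,0,0,0]]'
python3 -m crank '[[0,0,0.2,0,0,0],[0,0,0.4,0,0,0],[0,0,0.6,0,0,0],[0,0,0.6,0,0,0]]'
python3 - <<'E'
from k import *
T=lean(np.radians(8.05),np.pi/2,-1); goal(case([.175,0,.25]),T)
E
```

```text
time: 16.75
eef_pos: [0.4473, -0.2118, 0.1034]
tcp_rot: [0.998, 0.068, 0.0, 0.001]
contact_force: [0.7, 0.6, -0.5]
opening: 0.002
finger_force: 0.0
time: 17.15
eef_pos: [0.4477, -0.212, 0.098]
tcp_rot: [0.998, 0.068, 0.001, 0.001]
contact_force: [-0.3, -0.3, 0.3]
opening: -0.002
finger_force: 0.0
shift [ 24.44   0.04 -15.18] turn [ 0.003 -0.001 -0.004]
```

```bash
python3 -m crank '[[0,0,0.2,0,0,0],[0,0,0.4,0,0,0],[0,0,0.6,0,0,0],[0,0,0.6,0,0,0]]'
python3 -m crank '[[0,0,0.2,0,0,0],[0,0,0.4,0,0,0],[0,0,0.6,0,0,0],[0,0,0.6,0,0,0]]'
python3 -m crank '[[0,0,0.2,0,0,0],[0,0,0.4,0,0,0],[0,0,0.4,0,0,0]]'
```

```text
time: 17.55
eef_pos: [0.4477, -0.2121, 0.0921]
tcp_rot: [0.998, 0.068, 0.0, 0.001]
contact_force: [-0.8, 0.4, 0.7]
opening: -0.001
finger_force: 0.4
time: 17.95
eef_pos: [0.4474, -0.2123, 0.0884]
tcp_rot: [0.998, 0.068, -0.001, 0.001]
contact_force: [-6.2, 1.1, 13.7]
opening: -0.0
finger_force: 7.0
time: 18.25
eef_pos: [0.447, -0.2122, 0.0826]
tcp_rot: [0.998, 0.068, -0.001, 0.001]
contact_force: [-3.8, -0.7, 5.3]
opening: 0.003
finger_force: 2.4
```

```bash
python3 -m crank '[[0,0,0.2,0,0,0],[0,0,0.3,0,0,0],[0,0,0.3,0,0,0]]'
python3 -m crank '[[0,0,0.2,0,0,0],[0,0,0.3,0,0,0],[0,0,0.3,0,0,0]]'
```

```text
time: 18.55
eef_pos: [0.4478, -0.2119, 0.0786]
tcp_rot: [0.998, 0.068, 0.001, 0.001]
contact_force: [0.1, -0.1, -0.4]
opening: 0.001
finger_force: 0.0
time: 18.85
eef_pos: [0.4479, -0.212, 0.0783]
tcp_rot: [0.998, 0.068, -0.0, 0.001]
contact_force: [-7.0, 4.6, 15.8]
opening: 0.001
finger_force: 7.6
```

Force fell away at the snap and then went firm at z = 0.078, the height of the closed lid. Backing off and checking.

```bash
python3 -m crank '[[0,0,-1,0,0,0],[0,0,-4,0,0,0],[0,0,-9,0,0,0],[0,0,-14,0,0,0],[0,0,-19,0,0,0],[-4,0,-24,0,0,0],[-8,0,-24,0,0,0],[-8,0,-24,0,0,0]]'
python3 - <<'E'
from k import *
for n in("side","top"):
  p,d=ctrl.read_camera(n); P=pts(n,d); w=Rz(-np.radians(8.05)).apply((P-[.5164,-.2033,0]).reshape(-1,3))
  m=(abs(w[:,0])<.09)&(abs(w[:,1])<.14)&(w[:,2]>.06)&(w[:,2]<.11); A=np.polyfit(w[m][:,0],w[m][:,2],1); print(n,m.sum(),"slope",-A[0],"z",A[1])
  if n=="side":
    hsv=cv2.cvtColor(p,cv2.COLOR_BGR2HSV); b=(abs(hsv[...,0].astype(int)-112)<12)&(hsv[...,1]>170)&(hsv[...,2]>80)&(abs(P[...,2]-.24)<.02)
    print("blue",P[b].mean(0)); cv2.imwrite("pics/end.png",p)
E
```

```text
time: 19.65
eef_pos: [0.3663, -0.2234, 0.3197]
tcp_rot: [0.998, 0.067, 0.003, 0.004]
contact_force: [0.6, -0.5, 0.4]
opening: -0.0
finger_force: 0.0
side 2271 slope -0.0025867083820738488 z 0.07830460140137177
blue [0.47636802 0.3273465  0.23989206]
top 4399 slope -0.0009905471489675768 z 0.0791026721670305
```

View pics/end.png

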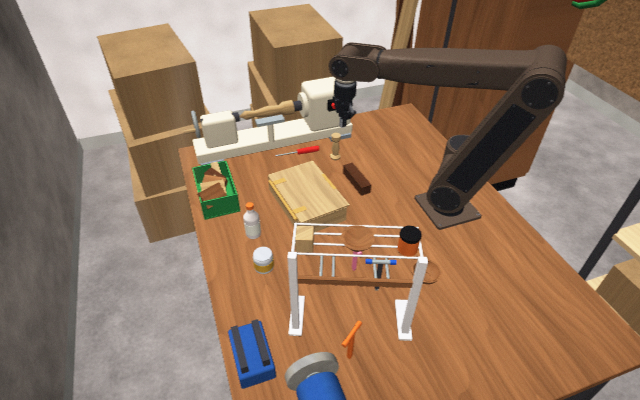

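The final picture shows the lid closed and flat (308,195), the blue key still hanging (381,262), and the bystanders in place. Handing in.

```bash
python3 -c "
from plant import ctrl
print(ctrl.sign_off())"
```

```text
the job is handed in; nothing more can be done
None
```

The red key lies in the empty compartment and the lid is latched shut, measured flat to within 0.003 rad; the blue key still hangs and the bystanders look unmoved. I handed the job in at about 20 s of the 69 s limit; sign-off returned no verdict.

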